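# Open the toy garage where the van waits

## Robot

A 6-joint arm with a two-finger parallel gripper is mounted at the origin on the work surface. World frame = base frame: x ahead of the robot, y to its left, z up, the work surface at z = 0. Lengths are in m, angles in rad, forces in N, time in s.
With the tool pointing down it reaches from about 0.275 to 1 m from the base axis. Payload 8.4 kg.
Tool frame: the origin (TCP) lies between the finger pads; the fingertips stand 25 mm ahead of it and the grasp point (between the pads) lies 6 mm ahead of it (env.tip_reach is the distance from the TCP to the fingertips, in m); z points along the fingers, y is the line along which they close (so a half turn about z gives the same grasp; the last joint's range is limited). The gripper opens to 85 mm and grips with 20 to 120 N. Pads are 22 mm wide; open, the fingers measure 114 mm over their backs; the gripper's body (76 mm by 85 mm) begins 54 mm behind the grasp point. The pads swing forward as they close: fully open they stand 13 mm farther back than shut.
Start: joints at [-1.243, 0.353, 1.633, -0, 1.155, -0.002], TCP at [0.202, -0.591, 0.256] pointing down, gripper open.
Joint ranges: [-2.63, 2.63], [-0.92, 2.1], [0.06, 2.66], [-1.3, 4.44], [0, 2.69], [-3.02, 3.02]. Speed limits (rad/s): [2.22, 2.22, 2.79, 3.14, 3.14, 3.14].

## Interface

Orientations are given as a unit quaternion [w, x, y, z].
In Python, from rig import env gives the robot as it stands.
- The arm moves only by the shell command python3 -m inch 'ROWS' [FORCE]. ROWS is JSON, a list of rows, each a list of 7 numbers: the shift along the tool's x, y, z scaled (see below), then the turn, a rotation vector about the tool's x, y, z scaled (see below), then the closure in counts, from 0 (fully open) to 255 (shut). In form: [[dx, dy, dz, wx, wy, wz, gripper], ...]. A call has 1 to 5 rows; each row is the pose to reach, as a shift and turn from the pose commanded when the call began, along the tool's axes at that moment, turning the shorter way round; what a row does not reach only later rows make up. The controller multiplies each number of a shift by 0.4 m and each number of a turn by 180 degrees. A row lasts 1/12 s, in which the tool goes at most 41.7 mm and 7.16 degrees, less where a joint would pass 70% of its speed; a pose out of reach is approached as far as the arm can. A call with a number of a shift or a turn outside -1 to 1 is refused whole. A call with a gripper value outside its range is refused whole. The fingers move at their own pace and stop on an object; FORCE is the grip in N (left out, the last holds). Time passes only in rows, so rows that repeat a pose let the fingers close. It gives the time, the measured TCP pose, the force, the opening and the grip force at its end, in the units of the state.
- env.state(): the state, without advancing time (a new reading comes with each control period).
- env.snapshot(name): name is "scene" or "top" or "wrist"; returns (picture, depth): 400x640x3 uint8, red, green, blue; 400x640 float32, m along the optical axis (not along the pixel's ray), 0 where there is no reading.
- env.get_calibration(name): a dict with "K" (3x3 intrinsics, pixels), "R" (3x3) and "t" (3): a world point X has camera coordinates R X + t; the wrist camera has in their place "tool_from_camera" (4x4, takes a point from camera to tool coordinates, whose origin is the TCP and whose axes are the flange's). Camera axes: x right, y down, z forward; pixel columns grow to the right and rows downward; lengths in m; the calibration is good to about 2 mm. A picture is of the moment at which its call begins: read the wrist's pose just before it. get_calibration takes no time and is no camera call.
- env.sign_off(): hands the job in; it is judged then, once.
Trained networks look in the newest picture that a camera, given by its name, has taken for a name from the list of things; names that differ only in an ending like _2 or _b are one class to them, and where a whole thing is asked for, a point or a joint stands for the part that bears it (a point fixed in the world has none). Each returns a list of dicts, best first, with "confidence" (0 to 1); they miss things now and then, are a little off and sometimes report something else, mostly with a low value. They report only what shows in the picture. A call takes as long as a camera call. They do not tell look-alikes from the thing itself.
- env.find_in(camera, query): "position" ([column, row] in pixels, amid what is visible of it).
The state is a dict: "clock": time; "qpos": joint angles; "joint_vel": joint speeds; "effort": joint torques, N m; "tcp_pos": TCP position; "eef_rot": TCP orientation; "contact_force": force on the tool from outside, world axes, zero at the start; "moment": the same for the moment, N m; "opening": opening from 0.0 (shut) to 1.0 (fully open); "gripper_force": force on a finger pad.
Only numpy, scipy, OpenCV 4.12 (cv2) and the standard library are available. Lean on these libraries where they do the work, as an engineer would, in place of code of your own. Each camera call takes 0.05 s, during which the arm holds its last target. There are 200 camera calls.

## Task

The small yellow van is waiting to be put away in front of one of the two push-to-open doors of the plywood toy garage. With the fingertips, gently press that door in on the side away from its hinges until the catch lets go, then take the hand away so that the spring leaves the door standing ajar. Leave the other door shut, and do not pick up, push or disturb the van, the car carrier, the ramp piece or the crossing gate.

Things in the scene. Friction and masses are not known exactly. Their poses are not given: they have to be found in the camera images.
- garage: Plywood toy garage fixed on the table, 195 deep with doors x 320 wide x 162 mm tall (174 over the roof's parapet). Origin: centre of its carcass's underside. x points from front to back: the doors' front faces lie at x = -105 mm in its frame and are pressed along +x; y to the left seen from the robot; z up. The two doors are centred at y = +80 mm (left) and -80 mm (right).
- door_left (a joint): left (+y) door, rad: 0 shut, positive swinging out, negative pressed in (stops at about -0.042). Push-push catch inside: press the spot in about 4 mm (-0.032; 6 to 9 N; the stop at 5 mm is hard), let go, and its plunger drives the door out and leaves it ajar at about 0.29 (free edge 45 mm out). Pressed less it stays shut; an ajar door pushed fully in again latches shut.
- door_right (a joint): right (-y) door, rad: 0 shut, positive swinging out, negative pressed in (stops at about -0.042). Push-push catch inside: press the spot in about 4 mm (-0.032; 6 to 9 N; the stop at 5 mm is hard), let go, and its plunger drives the door out and leaves it ajar at about 0.29 (free edge 45 mm out). Pressed less it stays shut; an ajar door pushed fully in again latches shut.
- door_left_press (a point): Spot to press on the left (+y) door: on its front face, 30 mm from its right-hand (free, catch) edge, 115 mm above the table. The door is a bare 157 x 157 x 9 mm plywood panel, no handle, standing 6 mm off the carcass front, from 3 to 160 mm above the table, hinged (brass hinges) on its left-hand edge seen from the robot, 127 mm from this point. x axis: square into the garage when shut.
- door_right_press (a point): Spot to press on the right (-y) door: on its front face, 30 mm from its right-hand (free, catch) edge, 115 mm above the table. The door is a bare 157 x 157 x 9 mm plywood panel, no handle, standing 6 mm off the carcass front, from 3 to 160 mm above the table, hinged (brass hinges) on its left-hand edge seen from the robot, 127 mm from this point. x axis: square into the garage when shut.
- van_mid (a point): Centre, half-way up, of the small yellow wooden van, 103 long x 59 wide (over the wheels) x 61 mm tall, loose, nose (+x axis) roughly towards the door it waits at; its y in the garage's frame is between 55 and 100 mm in size, positive at the left door, negative at the right. At least 95 mm is clear between it and the shut doors.
- carrier_mid (a point): Centre, half-way up, of the blue wooden car carrier, 190 long x 60 wide x 75 mm tall, loose, standing in front of the other door with at least 55 mm clear.
- ramp_mid (a point): Centre of the loose honey-coloured ramp track piece, 180 x 56 x 52 mm, on the right of the table.
- gate_tip (a point): Free end of the red and white striped gate, a 9 x 10 mm bar 120 mm long, 62 mm above the table, that swings easily on an upright peg at the level crossing on the left of the table.
Not all that is in view belongs to the job. There is more than one size of the part that bears van_mid; the job needs the largest.

How it is judged:
By the outcome, as a careful person would: the job done as asked, in the order asked, and still so for the second after the job is handed in, with the robot touching nothing.
It also fails if it takes over 35 s, if anything falls off the work surface, if the arm or the gripper's body presses on something with over 40 N, if the wrist force passes 120 N, or if a joint passes its speed limit or range.

## Working session

There is one attempt and no reset: what is moved stays moved. The work goes in short steps, Python scripts to look and compute and a shell command to move; the robot and the scene stay as the last step left them, time stands still between calls to the robot, and variables do not carry over. Pictures are saved under pics/ and viewed, at most 10 in all, crops included, and the job is handed in when it is done.

```bash
mkdir -p pics; ls; python3 - <<'E'
from rig import env
import cv2,numpy as np
for n in ("scene","top"):
    p,d=env.snapshot(n); cv2.imwrite(f"pics/{n}0.png",p[:,:,::-1]); np.save(f"pics/{n}0.npy",d)
    for q in ("garage","van_mid","carrier_mid","door_left_press","door_right_press","ramp_mid","gate_tip"):
        print(n,q,[(np.round(r["position"]).tolist(),round(r["confidence"],2)) for r in env.find_in(n,q)][:4])
s=env.state();print(s["clock"],s["tcp_pos"],s["eef_rot"],env.tip_reach)
E
```

```text
pics
scene garage [([278.0, 222.0], 0.67)]
scene van_mid [([344.0, 195.0], 0.92), ([370.0, 239.0], 0.69), ([380.0, 202.0], 0.57)]
scene carrier_mid [([518.0, 261.0], 0.75), ([310.0, 170.0], 0.7)]
scene door_left_press [([326.0, 207.0], 0.74)]
scene door_right_press []
scene ramp_mid [([209.0, 159.0], 0.75)]
scene gate_tip [([521.0, 262.0], 0.5)]
top garage [([350.0, 166.0], 0.93)]
top van_mid [([293.0, 251.0], 0.67), ([285.0, 209.0], 0.64)]
top carrier_mid [([368.0, 248.0], 0.86), ([466.0, 213.0], 0.22)]
top door_left_press [([326.0, 194.0], 0.53)]
top door_right_press [([370.0, 200.0], 0.73)]
top ramp_mid [([469.0, 213.0], 0.88)]
top gate_tip []
0.8 [ 0.2024129  -0.59130497  0.25628663] [4.64138564e-06 9.86435581e-01 1.64148847e-01 4.39270337e-06] 0.025
```

View pics/scene0.png

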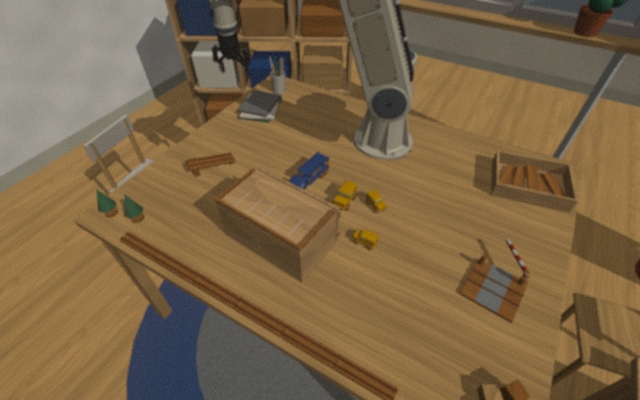

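View pics/top0.png

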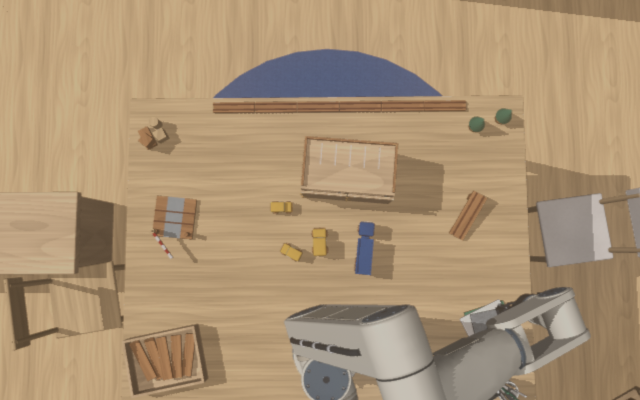

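The scene picture shows the garage at (278,222). In the top view there are three yellow vans, at (319,242), (291,252) and (281,208), with the blue carrier at (365,248) in front of the right door. The van at (319,242) looks largest and faces the left door. I'll check the sizes and fit the garage pose.

```bash
cat > h.py <<'E'
import numpy as np,cv2
from rig import env
def cloud(n,d):
    c=env.get_calibration(n);K,R,t=map(np.array,(c["K"],c["R"],c["t"]))
    v,u=np.mgrid[:d.shape[0],:d.shape[1]]
    P=np.stack([(u-K[0,2])/K[0,0]*d,(v-K[1,2])/K[1,1]*d,d],-1)
    return (P-t)@R
E
python3 - <<'E'
from h import *
im=cv2.imread("pics/top0.png");d=np.load("pics/top0.npy");P=cloud("top",d)
hsv=cv2.cvtColor(im,cv2.COLOR_BGR2HSV)
y=((hsv[...,0]>18)&(hsv[...,0]<32)&(hsv[...,1]>150)&(P[...,2]>.008)).astype(np.uint8)
b=((hsv[...,0]>105)&(hsv[...,0]<130)&(hsv[...,1]>120)&(P[...,2]>.008)&(P[...,2]<.2)).astype(np.uint8)
for nm,m in (("y",y),("b",b)):
    n,l,st,c=cv2.connectedComponentsWithStats(m)
    for i in range(1,n):
        if st[i,4]<60: continue
        q=P[l==i]; r=cv2.minAreaRect(q[:,:2].astype(np.float32)*1000)
        print(nm,c[i].round(),st[i,4],"rect mm",np.round(r[0]),np.round(r[1]),round(r[2],1),"ztop",np.percentile(q[:,2],97).round(3))
m=np.zeros(d.shape,bool);m[125:210,290:410]=1
m&=(P[...,2]>.15)&(P[...,2]<.2)
q=P[m]; 
for lo in(.15,.166):
    r=cv2.minAreaRect(q[q[:,2]>lo][:,:2].astype(np.float32)*1000); print("garage",r,cv2.boxPoints(r).round(),np.percentile(q[:,2],[5,50,95]))
cv2.imwrite("pics/crop1.png",cv2.resize(im[180:290,250:400],None,fx=5,fy=5,interpolation=cv2.INTER_CUBIC))
E
```

```text
garage ((646.9011840820312, -82.18899536132812), (320.21337890625, 196.93212890625), 85.0167236328125) [[ 535. -233.]
 [ 731. -250.]
 [ 759.   69.]
 [ 563.   86.]] [0.15560599 0.16249083 0.17323446]
garage ((647.349365234375, -82.18052673339844), (320.0688781738281, 196.62477111816406), 85.28883361816406) [[ 536. -234.]
 [ 732. -250.]
 [ 758.   69.]
 [ 563.   85.]] [0.15560599 0.16249083 0.17323446]
```

View pics/crop1.png

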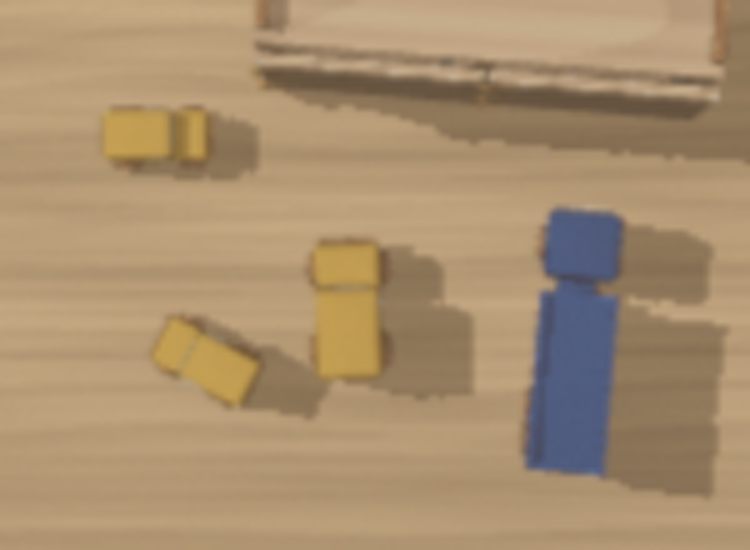

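The crop confirms it: the middle van at crop (348,310) is the largest. It has its nose towards the left door and the carrier is in front of the right door. The other two vans are smaller decoys. The door to press is the left one. I'll measure heights and sizes and work out the goal.

```bash
cat >> h.py <<'E'
from scipy.spatial.transform import Rotation as Ro
G0=np.array([.6545,-.0828,0]); gy=np.arctan2(-17,196)
RG=Ro.from_euler('z',gy)
PRESS=G0+RG.apply([-.105,.0315,.115])
def st():
    s=env.state();q=np.array(s["eef_rot"]);return s,np.array(s["tcp_pos"]),Ro.from_quat(q[[1,2,3,0]])
def goal(tip,tilt):
    """fingertip at world tip, tool tilted 'tilt' deg from straight down towards garage; prints row"""
    s,p,R=st()
    x=RG.apply([1,0,0]); R0=Ro.from_matrix(np.stack([x,np.cross([0,0,-1],x),[0,0,-1]],1))
    Rg=R0*Ro.from_euler('y',tilt,degrees=True)
    tcp=tip-Rg.apply([0,0,env.tip_reach])
    d=R.inv().apply(tcp-p)/.4; w=(R.inv()*Rg).as_rotvec()/np.pi
    print("clock",round(s["clock"],2),"q",np.round(s["qpos"],2),"tip in garage",np.round(RG.inv().apply(p+R.apply([0,0,env.tip_reach])-G0),4),"F",np.round(s["contact_force"],1),"open",round(s["opening"],2))
    print("row",np.round(d,3),np.round(w,3),"mm",round(np.linalg.norm(d)*400),"deg",round(np.linalg.norm(w)*180,1))
E
python3 - <<'E'
from h import *
d=np.load("pics/top0.npy");P=cloud("top",d)
print("table z",np.median(P[260:280,200:260,2]))
m=((P[...,2]>.012)&(P[...,2]<.09)).astype(np.uint8);m[:, :262]=0;m[:203]=0;m[290:]=0;m[:,385:]=0
n,l,s_,c=cv2.connectedComponentsWithStats(m)
for i in range(1,n):
    if s_[i,4]<80: continue
    q=P[l==i]; r=cv2.minAreaRect(q[:,:2].astype(np.float32)*1000)
    cc=RG.inv().apply(np.r_[np.array(r[0])/1000,0]-G0)
    print(c[i].round(),s_[i,4],"garage xy",cc.round(3),np.round(r[1]),round(r[2],1),"ztop",np.percentile(q[:,2],97).round(3))
print("press",PRESS)
print(np.array(env.get_calibration("wrist")["tool_from_camera"]).round(3))
for tip in ([-.20,.0315,.30],):
  goal(G0+RG.apply(tip),0); goal(G0+RG.apply(tip),45)
E
```

```text
table z 0.0003252224306795933
[281. 207.] 209 garage xy [-0.154  0.233  0.   ] [36. 76.] 1.4 ztop 0.054
[365. 248.] 833 garage xy [-0.274 -0.079  0.   ] [ 59. 189.] 84.5 ztop 0.079
[319. 241.] 409 garage xy [-0.264  0.083  0.   ] [ 59. 102.] 90.0 ztop 0.068
[291. 252.] 238 garage xy [-0.311  0.185  0.   ] [79. 46.] 62.7 ztop 0.054
press [ 0.55261466 -0.04234474  0.115     ]
[[-0.001 -0.951 -0.309  0.08 ]
 [ 1.    -0.001 -0.     0.001]
 [ 0.    -0.309  0.951 -0.117]
 [ 0.     0.     0.     1.   ]]
clock 0.8 q [-1.24  0.35  1.63  0.    1.16 -0.  ] tip in garage [-0.4065 -0.5457  0.2313] F [ 0.5  0.3 -0.2] open 1.0
row [ 1.056 -1.111 -0.172] [ 0.    -0.     0.133] mm 617 deg 23.9
clock 0.8 q [-1.24  0.35  1.63  0.    1.16 -0.  ] tip in garage [-0.4065 -0.5457  0.2313] F [ 0.5  0.3 -0.2] open 1.0
row [ 1.015 -1.129 -0.153] [-0.052  0.246  0.126] mm 610 deg 50.6
```

```bash
for i in 1; do :; done
python3 -m inch '[[0.1,-0.1,-0.17,0,0,0.04,255],[0.2,-0.2,-0.17,0,0,0.08,255],[0.3,-0.3,-0.17,0,0,0.12,255],[0.4,-0.4,-0.17,0,0,0.133,255],[0.5,-0.5,-0.17,0,0,0.133,255]]' 20
python3 -c "
from h import *
goal(G0+RG.apply([-.22,.0315,.30]),0)
goal(G0+RG.apply([-.22,.0315,.30]),45)"
```

```text
clock: 1.22
tcp_pos: [0.2861, -0.4202, 0.3197]
eef_rot: [0.001, 0.999, -0.046, 0.001]
contact_force: [1.3, -0.8, 0.3]
opening: 0.299
gripper_force: 0.0
clock 1.22 q [-0.98  0.11  1.8   0.    1.23  0.69] tip in garage [-0.3378 -0.368   0.2947] F [ 1.3 -0.8  0.3] open 0.3
row [ 0.289 -1.    -0.014] [ 0.    -0.    -0.002] mm 417 deg 0.3
clock 1.22 q [-0.98  0.11  1.8   0.    1.23  0.69] tip in garage [-0.3378 -0.368   0.2947] F [ 1.3 -0.8  0.3] open 0.3
row [ 0.245 -1.     0.004] [ 0.001  0.25  -0.002] mm 412 deg 44.9
```

```bash
python3 -m inch '[[0.03,-0.1,-0.01,0,0,0,255],[0.06,-0.2,-0.01,0,0.04,0,255],[0.09,-0.3,-0.01,0,0.08,0,255],[0.12,-0.4,-0.01,0,0.12,0,255],[0.14,-0.5,-0.01,0,0.15,0,255]]'
python3 -c "
from h import *
goal(G0+RG.apply([-.22,.0315,.30]),45)"
```

```text
clock: 1.63
tcp_pos: [0.3593, -0.2258, 0.3232]
eef_rot: [0.011, 0.971, -0.043, 0.236]
contact_force: [1.5, 1.5, 0.4]
opening: -0.002
gripper_force: 0.0
clock 1.63 q [-0.79 -0.24  2.2   0.4   0.85  0.65] tip in garage [-0.2703 -0.168   0.301 ] F [1.5 1.5 0.4] open -0.0
row [ 0.09  -0.499  0.062] [ 0.001  0.098 -0.001] mm 204 deg 17.6
```

```bash
python3 -m inch '[[0.03,-0.1,0.01,0,0.0,0,255],[0.05,-0.2,0.02,0,0.02,0,255],[0.07,-0.3,0.03,0,0.05,0,255],[0.09,-0.4,0.04,0,0.08,0,255],[0.09,-0.5,0.06,0,0.098,0,255]]'
python3 -c "
from h import *
goal(G0+RG.apply([-.16,.0315,.20]),45)"
```

```text
clock: 2.05
tcp_pos: [0.4132, -0.0583, 0.3204]
eef_rot: [0.02, 0.931, -0.043, 0.362]
contact_force: [-0.3, -1.2, -1.0]
opening: -0.003
gripper_force: 0.0
clock 2.05 q [-0.19 -0.4   2.41  0.16  0.4   1.35] tip in garage [-0.2256  0.0033  0.302 ] F [-0.3 -1.2 -1. ] open -0.0
row [-0.054 -0.073  0.298] [ 0.003  0.014 -0.001] mm 125 deg 2.6
```

```bash
python3 -m inch '[[-0.015,-0.02,0.08,0,0.01,0,255],[-0.03,-0.04,0.16,0,0.014,0,255],[-0.045,-0.06,0.24,0,0.014,0,255],[-0.054,-0.073,0.298,0,0.014,0,255],[-0.054,-0.073,0.298,0,0.014,0,255]]'
python3 -c "
from h import *
goal(G0+RG.apply([-.14,.0315,.115]),45)
s,p,R=st();im,d=env.snapshot('wrist');cv2.imwrite('pics/w1.png',im[:,:,::-1]);np.save('pics/w1.npy',d);np.save('pics/w1T.npy',np.r_[p,R.as_quat()])"
```

```text
clock: 2.47
tcp_pos: [0.4798, -0.0424, 0.23]
eef_rot: [0.017, 0.929, -0.041, 0.368]
contact_force: [-0.0, 0.4, 1.1]
opening: 0.002
gripper_force: 0.0
clock 2.47 q [-0.09 -0.06  2.44  0.01  0.    1.56] tip in garage [-0.1604  0.0251  0.2118] F [-0.   0.4  1.1] open 0.0
row [-0.131 -0.016  0.211] [ 0.001  0.01  -0.   ] mm 100 deg 1.7
```

View pics/w1.png

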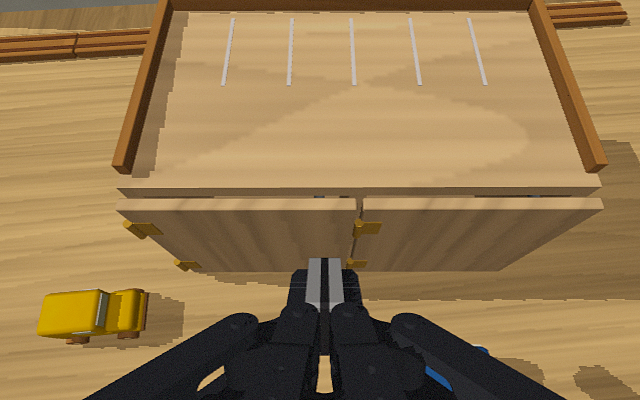

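The wrist view shows the closed fingertips at (325,265), just left of the door seam at column 357. Both doors are shut, with brass hinges on each left edge, which matches the fitted frame. Joint 5 is at its limit, so I'll tilt less while descending.

```bash
python3 -c "
from h import *
goal(G0+RG.apply([-.16,.0315,.11]),28)"
```

```text
clock 2.52 q [-0.09 -0.06  2.44  0.    0.    1.56] tip in garage [-0.1606  0.0246  0.2132] F [-0.2  0.4  0.2] open 0.0
row [-0.16  -0.018  0.191] [ 0.001 -0.086 -0.001] mm 100 deg 15.4
```

```bash
python3 -m inch '[[-0.04,-0.005,0.04,0,-0.03,0,255],[-0.08,-0.01,0.08,0,-0.06,0,255],[-0.12,-0.018,0.13,0,-0.086,0,255],[-0.16,-0.018,0.191,0,-0.086,0,255],[-0.16,-0.018,0.191,0,-0.086,0,255]]'
python3 -c "
from h import *
goal(G0+RG.apply([-.13,.0315,.11]),28)"
```

```text
clock: 2.93
tcp_pos: [0.485, -0.037, 0.13]
eef_rot: [0.012, 0.97, -0.044, 0.24]
contact_force: [-1.1, -0.3, -1.0]
opening: 0.004
gripper_force: 0.0
clock 2.93 q [-0.07  0.19  2.35 -0.09  0.11  1.68] tip in garage [-0.1611  0.0309  0.1079] F [-1.1 -0.3 -1. ] open 0.0
row [ 0.071 -0.002  0.032] [ 0.001  0.001 -0.001] mm 31 deg 0.3
```

```bash
python3 -m inch '[[0.03,-0.001,0.015,0,0,0,255],[0.06,-0.002,0.028,0,0,0,255],[0.085,-0.002,0.04,0,0,0,255],[0.093,-0.002,0.044,0,0,0,255],[0.093,-0.002,0.044,0,0,0,255]]'
python3 -c "
from h import *
goal(G0+RG.apply([-.113,.0315,.11]),28)"
```

```text
clock: 3.35
tcp_pos: [0.5276, -0.04, 0.1361]
eef_rot: [0.012, 0.969, -0.044, 0.243]
contact_force: [-0.7, -0.4, -0.8]
opening: -0.004
gripper_force: 0.0
clock 3.35 q [-0.07  0.23  2.27 -0.07  0.15  1.66] tip in garage [-0.1183  0.0316  0.1141] F [-0.7 -0.4 -0.8] open -0.0
row [0.007 0.    0.015] [ 0.001 -0.001 -0.001] mm 7 deg 0.4
```

```bash
python3 -m inch '[[-0.004,0,0.009,0,0,0,255],[-0.002,0,0.01,0,0,0,255],[0.001,0,0.012,0,0,0,255],[0.004,0,0.013,0,0,0,255],[0.006,0,0.015,0,0,0,255]]'
python3 -c "
from h import *
goal(G0+RG.apply([-.113,.0315,.11]),28)"
```

```text
clock: 3.77
tcp_pos: [0.5314, -0.0401, 0.1302]
eef_rot: [0.012, 0.969, -0.044, 0.242]
contact_force: [0.0, -0.0, -0.2]
opening: 0.003
gripper_force: 0.0
clock 3.77 q [-0.07  0.25  2.26 -0.08  0.14  1.66] tip in garage [-0.1146  0.0318  0.1081] F [ 0.  -0.  -0.2] open 0.0
row [ 0.006  0.001 -0.002] [ 0.001 -0.    -0.001] mm 3 deg 0.3
```

Now inch forward 1 mm per row until there is contact.

```bash
python3 -m inch '[[0.002,0,0.001,0,0,0,255],[0.004,0,0.002,0,0,0,255],[0.007,0,0.003,0,0,0,255],[0.007,0,0.003,0,0,0,255]]'
python3 -c "
from h import *
goal(G0+RG.apply([-.110,.0315,.11]),28)"
```

```text
clock: 4.1
tcp_pos: [0.5341, -0.0403, 0.1301]
eef_rot: [0.012, 0.969, -0.044, 0.241]
contact_force: [-1.2, -0.3, 0.4]
opening: 0.005
gripper_force: 0.9
clock 4.1 q [-0.07  0.25  2.26 -0.07  0.14  1.66] tip in garage [-0.1119  0.0318  0.1081] F [-1.2 -0.3  0.4] open 0.01
row [ 0.006  0.001 -0.002] [ 0.001  0.    -0.001] mm 3 deg 0.3
```

```bash
python3 -m inch '[[0.002,0,0.001,0,0,0,255],[0.004,0,0.002,0,0,0,255],[0.004,0,0.002,0,0,0,255]]'
python3 -m inch '[[0.002,0,0.001,0,0,0,255],[0.002,0,0.001,0,0,0,255]]'
python3 -m inch '[[0.002,0,0.001,0,0,0,255],[0.002,0,0.001,0,0,0,255]]'
```

```text
clock: 4.35
tcp_pos: [0.5355, -0.0405, 0.1301]
eef_rot: [0.012, 0.969, -0.044, 0.241]
contact_force: [-5.2, 0.7, 1.6]
opening: 0.003
gripper_force: 2.5
clock: 4.52
tcp_pos: [0.5363, -0.0405, 0.13]
eef_rot: [0.012, 0.97, -0.044, 0.241]
contact_force: [-4.8, 1.1, 1.1]
opening: 0.0
gripper_force: 2.8
clock: 4.68
tcp_pos: [0.5371, -0.0406, 0.13]
eef_rot: [0.012, 0.97, -0.044, 0.241]
contact_force: [-6.5, 0.6, 2.1]
opening: 0.0
gripper_force: 2.9
```

```bash
python3 -m inch '[[0.002,0,0.001,0,0,0,255],[0.002,0,0.001,0,0,0,255]]'
python3 -m inch '[[0.001,0,0.001,0,0,0,255],[0.001,0,0.001,0,0,0,255]]'
```

```text
clock: 4.85
tcp_pos: [0.538, -0.0407, 0.1301]
eef_rot: [0.012, 0.97, -0.044, 0.241]
contact_force: [-6.2, 0.7, 2.9]
opening: 0.002
gripper_force: 2.9
clock: 5.02
tcp_pos: [0.5386, -0.0407, 0.13]
eef_rot: [0.012, 0.969, -0.044, 0.241]
contact_force: [-5.8, 1.4, 2.5]
opening: -0.002
gripper_force: 2.8
```

```bash
python3 -m inch '[[0.001,0,0.001,0,0,0,255],[0.001,0,0.001,0,0,0,255]]'
```

```text
clock: 5.18
tcp_pos: [0.5391, -0.0407, 0.1298]
eef_rot: [0.012, 0.969, -0.044, 0.241]
contact_force: [-6.8, 1.1, 4.6]
opening: 0.002
gripper_force: 3.6
```

```bash
python3 -m inch '[[-0.01,0,-0.005,0,0,0,255],[-0.05,0,-0.027,0,0,0,255],[-0.1,0,-0.053,0,0,0,255],[-0.15,0,-0.08,0,0,0,255],[-0.18,0,-0.1,0,0,0,255]]'
python3 - <<'E'
from h import *
goal(G0+RG.apply([-.22,.0315,.30]),28)
im,d=env.snapshot('wrist');cv2.imwrite('pics/w2.png',im[:,:,::-1])
E
```

```text
clock: 5.6
tcp_pos: [0.4558, -0.0332, 0.1312]
eef_rot: [0.012, 0.969, -0.044, 0.241]
contact_force: [0.0, -1.2, -0.2]
opening: -0.002
gripper_force: 0.0
clock 5.6 q [-0.07  0.15  2.41 -0.13  0.1   1.72] tip in garage [-0.1905  0.0321  0.1091] F [ 0.  -1.2 -0.2] open -0.0
row [ 0.158  0.003 -0.456] [ 0.001  0.    -0.001] mm 193 deg 0.3
```

View pics/w2.png

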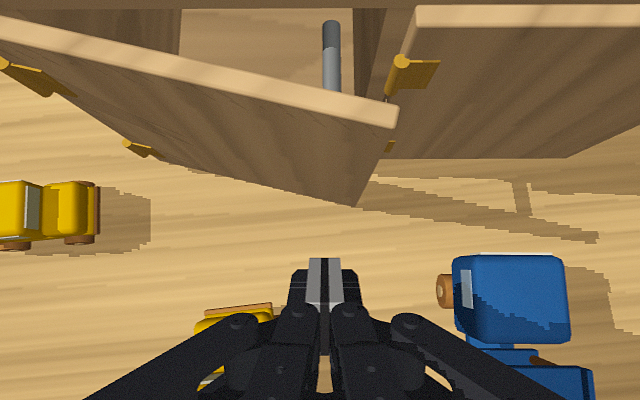

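The left door stands ajar, with its edge at (390,110) and the plunger showing at (332,60). The right door is shut. I'll lift the hand clear.

```bash
python3 -m inch '[[0.03,0,-0.09,0,0,0,255],[0.06,0,-0.18,0,0,0,255],[0.1,0,-0.28,0,0,0,255],[0.13,0,-0.37,0,0,0,255],[0.15,0,-0.45,0,0,0,255]]'
python3 -m inch '[[0,0.1,0,0,0,0,255],[0,0.2,0,0,0,0,255],[0,0.3,0,0,0,0,255],[0,0.4,0,0,0,0,255],[0,0.5,0,0,0,0,255]]'
python3 -m inch '[[0,0.1,0,0,0,0,255],[0,0.2,0,0,0,0,255],[0,0.3,0,0,0,0,255],[0,0.3,0,0,0,0,255],[0,0.3,0,0,0,0,255]]'
python3 - <<'E'
from h import *
im,d=env.snapshot('top');cv2.imwrite('pics/top2.png',im[:,:,::-1]);P=cloud('top',d)
m=((P[...,2]>.012)&(P[...,2]<.09)).astype(np.uint8);m[:, :262]=0;m[:215]=0;m[290:]=0;m[:,385:]=0
n,l,s_,c=cv2.connectedComponentsWithStats(m)
for i in range(1,n):
    if s_[i,4]>80:
        q=P[l==i]; r=cv2.minAreaRect(q[:,:2].astype(np.float32)*1000); print(RG.inv().apply(np.r_[np.array(r[0])/1000,0]-G0).round(3),np.round(r[1]))
print(env.state()['joint_vel'])
E
```

```text
clock: 6.07
tcp_pos: [0.4273, -0.0302, 0.3228]
eef_rot: [0.012, 0.969, -0.044, 0.244]
contact_force: [0.4, -0.1, 0.9]
opening: 0.001
gripper_force: 0.0
clock: 6.48
tcp_pos: [0.4089, -0.2265, 0.3205]
eef_rot: [0.013, 0.969, -0.043, 0.243]
contact_force: [0.8, 0.7, 1.1]
opening: 0.003
gripper_force: 0.0
clock: 6.9
tcp_pos: [0.3977, -0.3465, 0.3193]
eef_rot: [0.013, 0.969, -0.046, 0.242]
contact_force: [-0.5, 0.5, -0.4]
opening: 0.003
gripper_force: 0.0
[-0.274 -0.08   0.   ] [ 58. 189.]
[-0.266  0.084  0.   ] [104.  59.]
[-0.31   0.185  0.   ] [79. 46.]
[ 0.0348156  -0.02596979  0.02863623  0.00013686  0.00452026  0.00455002]
```

View pics/top2.png

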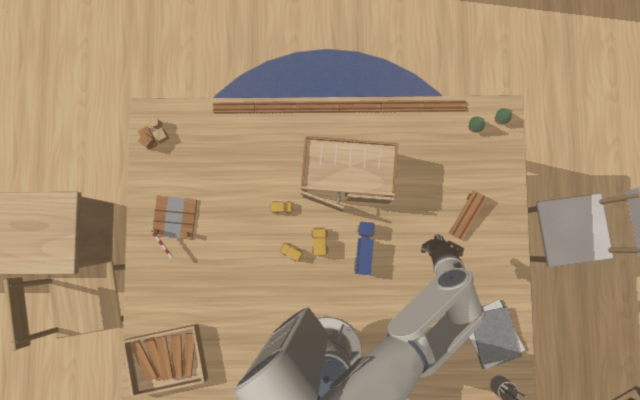

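The final view shows the left door ajar at (325,202), the right door shut, and the van (319,242) and carrier (365,248) where they were. The hand is clear.

```bash
python3 -c "
from rig import env
print(env.sign_off())"
```

```text
the job is handed in; nothing more can be done
None
```

I pressed the left door, where the largest yellow van is waiting, until its catch let go; it now stands ajar, the right door is still shut, and the van, carrier, ramp and gate were left undisturbed; the job is handed in.

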